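# Balance the two-pot sampler bar on its rest

## Robot

A 6-joint arm with a two-finger parallel gripper is mounted at the origin on the work surface. World frame = base frame: x ahead of the robot, y to its left, z up, the work surface at z = 0. Lengths are in m, angles in rad, forces in N, time in s.
With the tool pointing down it reaches from about 0.275 to 0.875 m from the base axis. Payload 12.5 kg.
Tool frame: the origin (TCP) lies between the finger pads; the fingertips stand 22 mm ahead of it and the grasp point (between the pads) lies 3 mm ahead of it; z points along the fingers, y is the line along which they close (so a half turn about z gives the same grasp; the last joint's range is limited). The gripper opens to 85 mm and grips with 20 to 120 N. Pads are 22 mm wide; open, the fingers measure 114 mm over their backs; the gripper's body (76 mm by 85 mm) begins 54 mm behind the grasp point. The pads swing forward as they close: fully open they stand 13 mm farther back than shut.
Start: joints at [1.24, 0.351, 1.652, -0, 1.139, -0.085], TCP at [0.134, 0.533, 0.253] pointing down, gripper open.
Joint ranges: [-2.75, 2.75], [-0.79, 2.1], [0.01, 2.65], [-1.57, 4.71], [0.07, 3.14], [-2.87, 2.87]. Speed limits (rad/s): [2.22, 2.22, 2.79, 3.14, 3.14, 3.14].

## Interface

Orientations are given as a 3x3 rotation matrix whose columns are the frame's x, y, z axes.
In Python, from bench import arm gives the robot as it stands.
- The arm moves only by the shell command python3 -m inch 'ROWS'. ROWS is JSON, a list of rows, each a list of 3 entries, a list of its own where there are three numbers: the turn, a rotation vector about the tool's x, y, z in rad, then the shift along the tool's x, y, z in mm, then the closure, from 0 (fully open) to 1 (shut). A call has 1 to 5 rows; each row is the pose to reach, as a shift and turn from the pose commanded when the call began, along the tool's axes at that moment; what a row does not reach only later rows make up. A row lasts 1/12 s, in which the tool goes at most 41.7 mm and 7.16 degrees, less where a joint would pass 70% of its speed; a pose out of reach is approached as far as the arm can. A call with a gripper value outside its range is refused whole. The fingers move at their own pace and stop on an object; the grip force is fixed at half the most. Time passes only in rows, so rows that repeat a pose let the fingers close. It gives the time, the measured TCP pose, the force, the opening and the grip force at its end, in the units of the state.
- arm.get_obs(): the state, without advancing time (a new reading comes with each control period).
- arm.snapshot(name): name is "scene" or "top" or "wrist"; returns the picture (420x560x3 uint8, red, green, blue); there is no depth.
- arm.camera_model(name): a dict with "intrinsics" (3x3 intrinsics, pixels), "xyz" and "orientation" of the camera in the world; the wrist camera has in their place "hand_eye" (4x4, takes a point from camera to tool coordinates, whose origin is the TCP and whose axes are the flange's). Camera axes: x right, y up, looking along -z (the intrinsics and any distortion apply to the point x, -y, -z); pixel columns grow to the right and rows downward; lengths in m; the calibration is good to about 2 mm. The wrist camera is an equidistant fisheye: a pixel r from the principal point sees the ray r / f radians off the axis. A picture is of the moment at which its call begins: read the wrist's pose just before it. camera_model takes no time and is no camera call.
- arm.sign_off(): hands the job in; it is judged then, once.
The state is a dict: "t": time; "joint_positions": joint angles; "qd": joint speeds; "joint_efforts": joint torques, N m; "ee_pos": TCP position; "eef_rot": TCP orientation; "contact_force": force on the tool from outside, world axes, zero at the start; "torque": the same for the moment, N m; "grip_width": opening from 0.0 (shut) to 1.0 (fully open); "grip_force": force on a finger pad.
Only numpy, scipy, OpenCV 4.12 (cv2) and the standard library are available. Lean on these libraries where they do the work, as an engineer would, in place of code of your own. Each camera call takes 0.05 s, during which the arm holds its last target. There are 200 camera calls.

## Task

Pick up the wooden sampler bar with its two filled pots and lay it across the top edge of the small brass rest so that it balances there level and comes to rest on its own when you let go. The pots are filled unequally, so feel out where the balance point is before letting go: never let the bar go so that it tips over, do not press it hard onto the rest, and leave the other things on the counter alone.

Things in the scene. Friction and masses are not known exactly. Their poses are not given: they have to be found in the camera images.
- bar: Sampler bar, standing level on the counter on two pots fixed in its ends: straight wood 32 mm wide, 18 mm thick, bare from x = -131 to +127 mm, underside 32 mm and top 50 mm above the origin. Origin: midway between the pots, level with their undersides; x runs along the bar to the large pot, y across it, z up. Weighs 0.33 to 0.69 kg; balance point unknown, anywhere from x = -10 to +100 mm.
- big (a point): Centre of the underside of the large amber pot, at x = +165 mm of the bar; pot 64 mm across, 81 mm tall over its knob, in a wooden ring 76 mm across as thick as the bar. Unknown fill. Axes as those of the bar.
- small (a point): Centre of the underside of the small green pot, at x = -165 mm of the bar; pot 56 mm across, 69 mm tall over its knob, in a wooden ring 68 mm across. Unknown fill.
- rest: Small fixed rest (fulcrum): dark wooden foot 80 mm across, 14 mm high; brass stem 14 mm across; flat-topped brass crest block 14 mm (along x) by 22 mm (along y) by 15 mm high, its top 65 mm above the counter. Origin: centre of the foot, on the counter. The bar is meant to lie along the rest's x axis (either way round), across the crest.
- crest (a point): Centre of the flat top of the rest's crest, 65 mm above the counter; axes as those of the rest.
- tea_tin: Bystander: green tin, 70 mm across, 110 mm tall; origin at its foot.
- weight: Bystander: brass weight, 40 mm across, 46 mm tall; origin at its foot.
- tea_box: Bystander: upright white box, 70 x 120 x 160 mm; origin under its centre.
- soap_box: Bystander: flat green box, 80 x 100 x 50 mm; origin under its centre.
- mortar: Bystander: brass bowl, 100 mm across, 75 mm tall; origin at its foot.
- scoop: Bystander: steel spoon with a wooden handle, 190 mm long, lying on the counter.
- honey: Bystander: amber jar, 64 mm across, 120 mm tall; origin at its foot.
Mind the look-alikes: they are no part of the job. Leave any pink or red look-alike of the rest alone.

How it is judged:
On the way, in this order (a step that is already met when the one before it is completed fails the run):
1. the bar is lifted and held clear of the counter and the rest (contact force between bar and the fingers above 1 N and height (world z) of bar above 0.045 m and contact force between bar and rest below 0.05 N), for 0.2 s.
2. the bar lies on the crest of the rest while still held (contact force between bar and the fingers above 1 N and contact force between bar and rest above 0.5 N and z of crest in the frame of bar between 0.026 and 0.038 m), for 0.1 s.
At the end, for the whole second after the job is handed in: The bar lies with its underside on the crest (height within 5 mm, crest centre within 16 mm of its centre line), along the rest's x axis within 0.5 rad, level within 0.05 rad, released and carried by the rest alone, still but for a faint rocking (under 0.02 m/s and 0.15 rad/s) (angle between bar's own z axis and vertical below 0.05 rad and z of crest in the frame of bar between 0.027 and 0.037 m and y of crest in the frame of bar between -0.016 and 0.016 m and angle between the x axis of bar and the x axis of rest, either way round below 0.5 rad and contact force between bar and rest above 1.5 N and contact force between bar and the fingers below 0.05 N and linear speed of bar below 0.02 m/s and angular speed of bar below 0.15 rad/s); the robot touches nothing.
It fails at once if the bar was let go and tipped over (more than 0.09 rad with no finger holding it) (angle between bar's own z axis and vertical above 0.09 rad and contact force between bar and the fingers below 0.02 N).
It fails at once if the bar pressed onto the rest with more than 25 N (contact force between bar and rest above 25 N).
It fails at once if a bystander moved more than 15 mm (distance of any of tea_tin, weight, tea_box, soap_box, mortar, scoop, honey from where it was at the start of the episode above 0.015 m).
It also fails if it takes over 54 s, if anything falls off the work surface, if the arm or the gripper's body presses on something with over 40 N, if the wrist force passes 120 N, or if a joint passes its speed limit or range.

## Working session

There is one attempt and no reset: what is moved stays moved. The work goes in short steps, Python scripts to look and compute and a shell command to move; the robot and the scene stay as the last step left them, time stands still between calls to the robot, and variables do not carry over. Pictures are saved under pics/ and viewed, at most 10 in all, crops included, and the job is handed in when it is done.

```bash
ls; mkdir -p pics; python3 - <<'E'
from bench import arm
import cv2,numpy as np
o=arm.get_obs();print({k:np.round(v,3).tolist() for k,v in o.items()})
for n in("scene","top"):
    im=arm.snapshot(n);cv2.imwrite(f'pics/{n}0.png',im[:,:,::-1]);print(n,arm.camera_model(n))
print(arm.camera_model("wrist"))
E
```

```text
pics
{'t': 0.0, 'joint_positions': [1.24, 0.351, 1.652, 0.0, 1.139, -0.085], 'qd': [-0.001, -0.0, -0.0, 0.001, 0.001, -0.001], 'joint_efforts': [-0.002, -50.61, -29.141, -0.0, 0.005, -0.0], 'ee_pos': [0.134, 0.533, 0.253], 'eef_rot': [[-0.97, 0.243, -0.0], [0.243, 0.97, -0.001], [0.0, -0.001, -1.0]], 'contact_force': [0.669, 0.145, -0.298], 'torque': [0.004, -0.036, -0.014], 'grip_force': 0.0, 'grip_width': 1.0}
scene {'intrinsics': array([[519.9950211 ,   0.        , 280.54175281],
       [  0.        , 519.9950211 , 213.04210038],
       [  0.        ,   0.        ,   1.        ]]), 'xyz': array([ 1.50796161, -0.44337664,  0.93722765]), 'orientation': array([[ 0.44308914, -0.58107066,  0.68266309],
       [ 0.89628871,  0.30276638, -0.32403559],
       [-0.01839986,  0.75543987,  0.65495957]])}
top {'intrinsics': array([[418.37546886,   0.        , 274.79722027],
       [  0.        , 418.37546886, 208.54573515],
       [  0.        ,   0.        ,   1.        ]]), 'xyz': array([ 0.45845031, -0.0132767 ,  1.12339256]), 'orientation': array([[ 0.01299675,  0.99109478, -0.1325225 ],
       [-0.99984643,  0.01443938,  0.00993072],
       [ 0.01175583,  0.13237308,  0.99113025]])}
{'intrinsics': array([[325.1922621 ,   0.        , 282.06220868],
       [  0.        , 325.1922621 , 209.68742673],
       [  0.        ,   0.        ,   1.        ]]), 'hand_eye': array([[ 1.02960402e-04,  9.49100605e-01,  3.14973065e-01,
         8.09185878e-02],
       [ 9.99999995e-01, -9.37979313e-05, -4.42473638e-05,
        -3.93361282e-05],
       [-1.24513779e-05,  3.14973068e-01, -9.49100609e-01,
        -1.20621044e-01],
       [ 0.00000000e+00,  0.00000000e+00,  0.00000000e+00,
         1.00000000e+00]])}
```

View pics/top0.png

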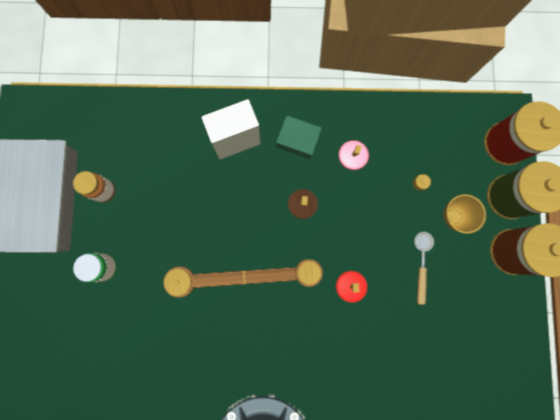

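View pics/scene0.png

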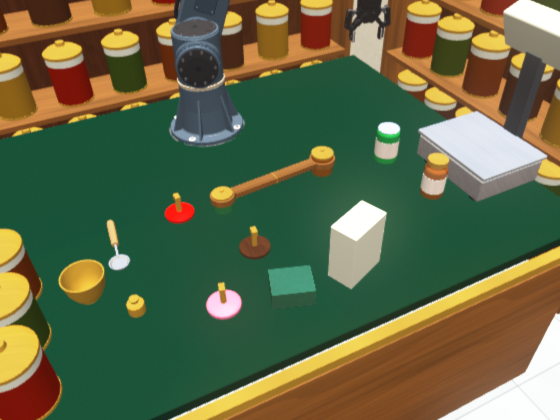

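The top view shows the bar from the large pot at about (178,282) to the small one at (309,272). The dark rest is at (303,204), with pink (353,155) and red (352,287) look-alikes. Next I'll measure with masks.

```bash
cat > h.py <<'E'
from bench import arm
import cv2,numpy as np
def cast(n,uv,z,obs=None):
    m=arm.camera_model(n);K=m["intrinsics"];d=np.array([(uv[0]-K[0,2])/K[0,0],(uv[1]-K[1,2])/K[1,1]])
    if n=="wrist":
        r=np.hypot(*d);v=np.r_[d*np.sin(r)/r,np.cos(r)]
        H=m["hand_eye"];R=obs["eef_rot"]@H[:3,:3];p=obs["ee_pos"]+np.array(obs["eef_rot"])@H[:3,3]
    else: v=np.r_[d,1];R,p=m["orientation"],m["xyz"]
    v=R@(v*[1,-1,-1]);return p+v*(z-p[2])/v[2]
def blobs(mask,amin=20):
    n,l,s,c=cv2.connectedComponentsWithStats(mask.astype(np.uint8));return [(c[i].round(1).tolist(),s[i].tolist()) for i in range(1,n) if s[i,4]>=amin]
E
python3 - <<'E'
from h import *
im=cv2.imread('pics/top0.png');hsv=cv2.cvtColor(im,cv2.COLOR_BGR2HSV)
h,s,v=[hsv[...,i].astype(int) for i in range(3)]
m=(h<30)&(s>80)&(v>45); m[:180]=0;m[:,:150]=0;m[320:]=0
for b in blobs(m):print(b)
for c in [(303,204),(303,212),(295,204),(304,201),(240,278)]:print(c,hsv[c[1],c[0]])
cr=np.hstack([cv2.resize(im[240:310,145:345],None,fx=4,fy=4,interpolation=2)[:280], cv2.resize(im[170:240,270:340],None,fx=4,fy=4,interpolation=2)])[:,:800] if 0 else np.vstack([cv2.resize(im[245:310,150:340],(760,260),interpolation=2),np.hstack([cv2.resize(im[182:226,280:326],(368,330),interpolation=2),np.zeros((330,392,3),np.uint8)])])
cv2.imwrite('pics/crop.png',cr)
E
```

```text
([421.3, 184.0], [413, 180, 18, 10, 151])
([493.8, 201.4], [487, 181, 26, 38, 128])
([534.2, 237.6], [490, 180, 70, 140, 4626])
([302.4, 203.5], [288, 189, 30, 30, 681])
([464.8, 213.7], [444, 194, 42, 40, 1282])
([240.1, 277.3], [164, 259, 159, 39, 2756])
([421.5, 286.1], [417, 268, 10, 37, 289])
([351.2, 286.2], [335, 270, 33, 33, 840])
(303, 204) [ 22 148 172]
(303, 212) [ 12 142  97]
(295, 204) [ 11 141 101]
(304, 201) [ 22 147 206]
(240, 278) [ 15 142 156]
```

View pics/crop.png

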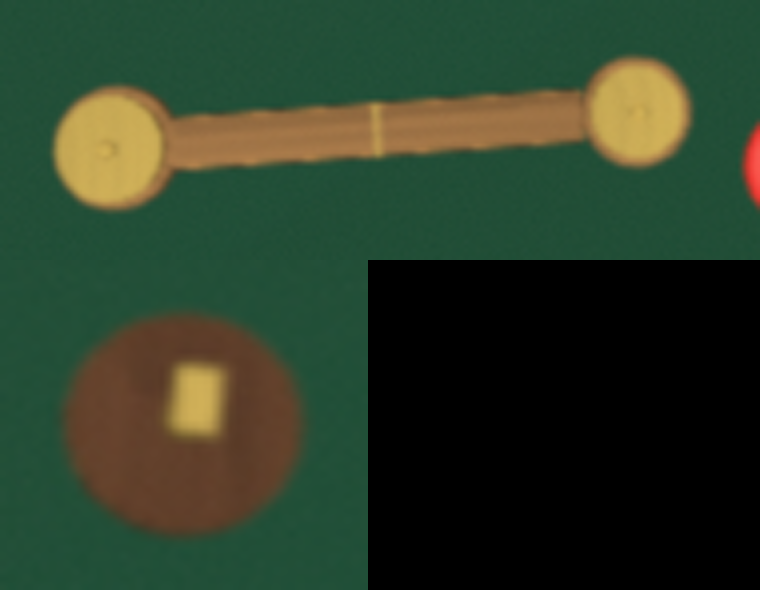

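The zoomed crop puts the big knob at (176.8,282.3), the small knob at (309.5,273.3), the mid band at (244.3,277.5) and the crest top centre at (304.8,200.7). The crest's long axis is nearly vertical in the image, so the rest's x axis runs along world y.

```bash
python3 - <<'E'
from h import *
P={k:cast("top",u,z) for k,u,z in [("big",(176.75,282.25),.081),("small",(309.5,273.25),.069),("mid",(244.25,277.5),.05),("crest",(304.75,200.7),.065),("foot",(302.4,203.8),.014)]}
for k,p in P.items():print(k,p.round(4))
im=cv2.imread('pics/top0.png');b=im[182:226,280:326].astype(int)
m=np.pad((b[...,2]>140)&(b[...,1]>110),((182,0),(280,0)));print(blobs(m,5))
c=cv2.boxPoints(cv2.minAreaRect(np.argwhere(m)[:,::-1].astype(np.float32)));print(np.array([cast("top",q,.065)[:2] for q in c]).round(4))
d=P["big"]-P["small"];print(np.hypot(*d[:2]),d[:2]/np.hypot(*d[:2]),((P["big"]+P["small"])/2).round(4))
# wrist camera: look at the pose
o=arm.get_obs();R=np.array(o["eef_rot"])
for x in (0,.03,.045):
    t=(P["big"]+P["small"])/2+d/np.linalg.norm(d)*x;t[2]=.25
    print(x,t,(R.T@(t-o["ee_pos"])*1000).round(1))
yt=np.r_[R[:2,1]];print("tool x ang",np.arctan2(R[1,0],R[0,0]),"bar ang",np.arctan2(d[1],d[0]))
E
```

```text
big [0.4122 0.2141 0.081 ]
small [ 0.4379 -0.1125  0.069 ]
mid [0.4248 0.051  0.05  ]
crest [ 0.6214 -0.1003  0.065 ]
foot [ 0.6207 -0.0982  0.014 ]
[([304.2, 200.1], [301, 196, 7, 9, 55])]
[[ 0.6334 -0.0907]
 [ 0.6336 -0.1061]
 [ 0.6129 -0.1061]
 [ 0.6127 -0.0908]]
0.32756115600234864 [-0.07848669  0.99691516] [0.4251 0.0508 0.075 ]
0 [0.42506536 0.05078283 0.25      ] [-400.  -397.     3.2]
0.03 [0.42271233 0.08067024 0.25      ] [-390.4 -368.6    3.1]
0.045 [0.42153582 0.09561394 0.25      ] [-385.6 -354.4    3.1]
tool x ang 2.895747795450889 bar ang 1.6493638211337445
```

```bash
Z='[0,0,0]'
python3 -m inch '[[[0,0,0],[-30,-27,0],0],[[0,0,0],[-60,-55,0],0],[[0,0,0],[-90,-83,0],0],[[0,0,0],[-120,-110,0],0],[[0,0,0],[-150,-138,0],0]]' | tail -3
python3 -m inch '[[[0,0,0],[-30,-27,0],0],[[0,0,0],[-60,-55,0],0],[[0,0,0],[-90,-83,0],0],[[0,0,0],[-120,-110,0],0],[[0,0,0],[-150,-138,0],0]]'|tail -1
python3 -m inch '[[[0,0,0.12],[-20,-20,0],0],[[0,0,0.24],[-40,-40,0],0],[[0,0,0.36],[-60,-60,0],0],[[0,0,0.48],[-86,-78,0],0],[[0,0,0.6],[-86,-78,0],0]]'|tail -1
python3 -m inch '[[[0,0,0.12],[0,0,0],0],[[0,0,0.24],[0,0,0],0],[[0,0,0.36],[0,0,0],0],[[0,0,0.48],[0,0,0],0],[[0,0,0.6],[0,0,0],0]]'|tail -1
python3 -m inch '[[[0,0,0.047],[0,0,0],0],[[0,0,0.047],[0,0,0],0],[[0,0,0.047],[0,0,0],0]]'
python3 - <<'E'
from h import *
o=arm.get_obs();im=arm.snapshot("wrist");cv2.imwrite('pics/w1.png',im[:,:,::-1]);np.savez('w1',p=o["ee_pos"],R=o["eef_rot"])
R=np.array(o["eef_rot"]);print(o["t"],R.round(3),np.arctan2(R[1,0],R[0,0]))
E
```

```text
contact_force: [0.6, 0.3, -0.3]
grip_width: 1.003
grip_force: 0.0
grip_force: 0.0
grip_force: 0.0
grip_force: 0.0
t: 2.02
ee_pos: [0.4219, 0.0962, 0.2531]
eef_rot: [[-0.08, 0.997, -0.0], [0.997, 0.08, -0.0], [-0.0, -0.0, -1.0]]
contact_force: [0.6, -0.4, 0.1]
grip_width: 0.999
grip_force: 0.0
2.0167 [[-0.08   0.997 -0.   ]
 [ 0.997  0.08  -0.   ]
 [-0.    -0.    -1.   ]] 1.6507584434072868
```

View pics/w1.png

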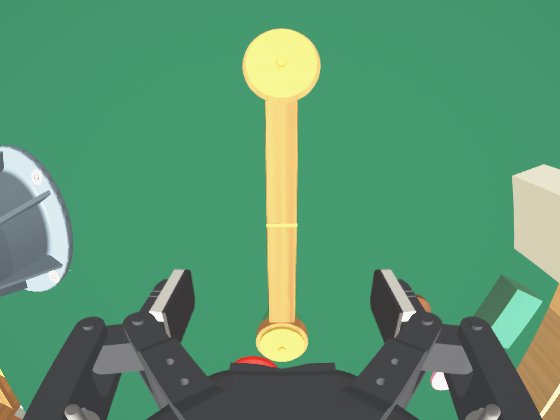

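The wrist view has the bar centred between the fingers, with the big knob at (281,61), the band at (281.5,225) and the small knob at (282,349).

```bash
python3 - <<'E'
from h import *
q=np.load('w1.npz');o={"ee_pos":q["p"],"eef_rot":q["R"]}
for u,z in [((281,61),.081),((281.5,225),.05),((282,349),.069)]:print(cast("wrist",u,z,o).round(4))
E
python3 -m inch '[[[0,0,0],[0,0,40],0],[[0,0,0],[0,0,80],0],[[0,0,0],[0,0,120],0],[[0,0,0],[0,0,160],0],[[0,0,0],[0,0,185],0]]'
python3 -m inch '[[[0,0,0],[0,0,24],0],[[0,0,0],[0,0,24],0]]'
python3 - <<'E'
from h import *
o=arm.get_obs();print(np.round(o["contact_force"],2),np.round(o["torque"],3))
E
```

```text
[0.4113 0.2169 0.081 ]
[0.4248 0.0525 0.05  ]
[ 0.438  -0.1056  0.069 ]
t: 2.48
ee_pos: [0.4206, 0.096, 0.0653]
eef_rot: [[-0.08, 0.997, -0.003], [0.997, 0.08, -0.0], [-0.0, -0.003, -1.0]]
contact_force: [-0.2, -0.2, 0.1]
grip_width: 1.001
grip_force: 0.0
t: 2.65
ee_pos: [0.4199, 0.0959, 0.0409]
eef_rot: [[-0.079, 0.997, -0.006], [0.997, 0.079, -0.001], [-0.0, -0.006, -1.0]]
contact_force: [-0.6, 0.1, -0.4]
grip_width: 0.996
grip_force: 0.0
[-0.56  0.05 -0.37] [ 0.001  0.055 -0.038]
```

```bash

python3 -m inch '[[[0,0,0],[0,0,0],0.3],[[0,0,0],[0,0,0],0.6],[[0,0,0],[0,0,0],1],[[0,0,0],[0,0,0],1],[[0,0,0],[0,0,0],1]]'
python3 -m inch '[[[0,0,0],[0,0,0],1],[[0,0,0],[0,0,0],1],[[0,0,0],[0,0,0],1],[[0,0,0],[0,0,0],1],[[0,0,0],[0,0,0],1]]'
python3 -m inch '[[[0,0,0],[0,0,-4],1],[[0,0,0],[0,0,-12],1],[[0,0,0],[0,0,-24],1],[[0,0,0],[0,0,-40],1],[[0,0,0],[0,0,-60],1]]'
python3 -m inch '[[[0,0,0],[0,0,0],1],[[0,0,0],[0,0,0],1],[[0,0,0],[0,0,0],1],[[0,0,0],[0,0,0],1],[[0,0,0],[0,0,0],1]]'
python3 - <<'E'
from h import *
fs=[]
for i in range(8):
    im=arm.snapshot("wrist");o=arm.get_obs();R=np.array(o["eef_rot"])
    f=np.array(o["contact_force"]);t=np.array(o["torque"]);fs.append(np.r_[f,t]);print(o["t"],(f).round(2),t.round(3),R.T@t)
cv2.imwrite('pics/w2.png',im[:,:,::-1]);print(o["ee_pos"],R,o["grip_force"],o["grip_width"]);np.savez('w2',p=o["ee_pos"],R=R,fs=fs)
E
```

```text
t: 3.07
ee_pos: [0.4225, 0.0963, 0.0456]
eef_rot: [[-0.078, 0.997, 0.001], [0.997, 0.078, 0.0], [0.0, 0.001, -1.0]]
contact_force: [-4.8, -1.0, 8.7]
grip_width: 0.361
grip_force: 58.7
t: 3.48
ee_pos: [0.4224, 0.0962, 0.0456]
eef_rot: [[-0.078, 0.997, 0.001], [0.997, 0.078, 0.0], [-0.0, 0.001, -1.0]]
contact_force: [-4.6, -0.7, 13.7]
grip_width: 0.366
grip_force: 59.4
t: 3.9
ee_pos: [0.4214, 0.0961, 0.1049]
eef_rot: [[-0.078, 0.997, -0.002], [0.997, 0.078, -0.0], [-0.0, -0.002, -1.0]]
contact_force: [0.0, 0.1, -5.2]
grip_width: 0.362
grip_force: 60.5
t: 4.32
ee_pos: [0.4216, 0.0961, 0.1035]
eef_rot: [[-0.078, 0.997, -0.002], [0.997, 0.078, -0.0], [-0.0, -0.002, -1.0]]
contact_force: [-0.7, 0.4, -3.9]
grip_width: 0.364
grip_force: 60.6
4.3667 [-0.27 -0.56 -4.26] [-0.187 -0.023  0.018] [-0.00880827 -0.18830721 -0.01764695]
4.4167 [ 0.4  -0.77 -4.48] [-0.189 -0.018  0.027] [-0.00298627 -0.18970726 -0.02633587]
4.4667 [ 0.96 -0.26 -4.87] [-0.176 -0.057 -0.007] [-0.04326922 -0.17977759  0.00736024]
4.5167 [ 0.34  0.62 -4.19] [-0.12  -0.018  0.028] [-0.00811358 -0.12123172 -0.02812797]
4.5667 [-0.8  -0.2  -4.87] [-0.124 -0.014 -0.016] [-0.00433717 -0.1243108   0.01600388]
4.6167 [ 0.67 -0.47 -5.54] [-0.169 -0.04  -0.025] [-0.02680341 -0.17185662  0.02527928]
4.6667 [ 0.07  0.58 -5.48] [-0.167 -0.006  0.005] [ 0.00744413 -0.16650506 -0.00504314]
4.7167 [-0.85  0.58 -3.8 ] [-0.118  0.01   0.058] [ 0.01962202 -0.11718893 -0.05839438]
[0.42206937 0.09617387 0.104234  ] [[-7.79484433e-02  9.96957390e-01 -5.47453027e-05]
 [ 9.96957391e-01  7.79484420e-02 -2.52667238e-05]
 [-2.09225359e-05 -5.65482360e-05 -9.99999998e-01]] 60.595682859420776 0.3642726984760971
```

View pics/w2.png

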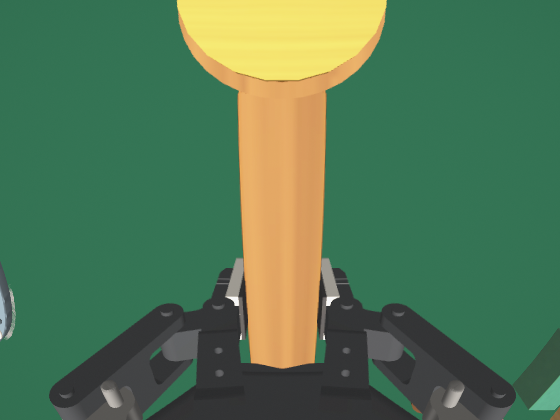

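The bar is held and feels about 4.7 N, with its balance point roughly 33 mm toward the big pot. I'll average more readings, set it back down, and regrip nearer the balance point.

```bash
cat > feel.py <<'E'
from h import *
import sys
A=[]
for i in range(int(sys.argv[1])):
    arm.snapshot("top");o=arm.get_obs();A.append(np.r_[o["contact_force"],o["torque"]])
A=np.array(A);m=A.mean(0);R=np.array(o["eef_rot"]);F=R.T@m[:3];T=R.T@m[3:]
print("t",o["t"],"F",F.round(2),"T",T.round(4),"sd",(A.std(0)/len(A)**.5).round(3),"dx mm",-T[1]/F[2]*1000,"pos",np.round(o["ee_pos"],4),"yaw",np.arctan2(R[1,0],R[0,0]))
E
python3 feel.py 30
python3 -m inch '[[[0,0,0],[0,0,20],1],[[0,0,0],[0,0,40],1],[[0,0,0],[0,0,52],1],[[0,0,0],[0,0,57],1],[[0,0,0],[0,0,60],1]]'
python3 -m inch '[[[0,0,0],[0,0,0],1],[[0,0,0],[0,0,0],1],[[0,0,0],[0,0,0],0],[[0,0,0],[0,0,0],0],[[0,0,0],[0,0,0],0]]'
python3 -m inch '[[[0,0,0],[0,0,0],0],[[0,0,0],[0,0,0],0],[[0,0,0],[0,0,0],0]]'
```

```text
t 6.2167 F [-0.02 -0.14  4.44] T [-0.0072 -0.1633  0.0042] sd [0.102 0.088 0.076 0.005 0.007 0.006] dx mm 36.81841987429691 pos [0.4221 0.0962 0.1043] yaw 1.648798559923032
t: 6.63
ee_pos: [0.4214, 0.0961, 0.0454]
eef_rot: [[-0.078, 0.997, -0.003], [0.997, 0.078, -0.0], [-0.0, -0.003, -1.0]]
contact_force: [-29.1, -5.6, 89.5]
grip_width: 0.36
grip_force: 72.5
t: 7.05
ee_pos: [0.4227, 0.0963, 0.0448]
eef_rot: [[-0.078, 0.997, 0.001], [0.997, 0.078, 0.0], [0.0, 0.002, -1.0]]
contact_force: [0.3, -0.1, 0.5]
grip_width: 0.777
grip_force: 0.0
t: 7.3
ee_pos: [0.4222, 0.0962, 0.0443]
eef_rot: [[-0.078, 0.997, 0.0], [0.997, 0.078, 0.0], [0.0, 0.0, -1.0]]
contact_force: [0.5, 0.2, 0.2]
grip_width: 1.001
grip_force: 0.0
```

Setting down was firmer than I wanted (89 N), so the rest approach has to be gentle. I'm regripping 36 mm toward the big pot.

```bash

python3 -m inch '[[[0,0,0],[18,0,-1],0],[[0,0,0],[36,0,-2],0],[[0,0,0],[36,0,-2],0.4],[[0,0,0],[36,0,-2],1],[[0,0,0],[36,0,-2],1]]'
python3 -m inch '[[[0,0,0],[0,0,0],1],[[0,0,0],[0,0,0],1],[[0,0,0],[0,0,0],1],[[0,0,0],[0,0,0],1],[[0,0,0],[0,0,0],1]]'
python3 -m inch '[[[0,0,0],[0,0,-4],1],[[0,0,0],[0,0,-14],1],[[0,0,0],[0,0,-30],1],[[0,0,0],[0,0,-50],1],[[0,0,0],[0,0,-70],1]]'
python3 -m inch '[[[0,0,0],[0,0,-25],1],[[0,0,0],[0,0,-40],1],[[0,0,0],[0,0,-40],1],[[0,0,0],[0,0,-40],1],[[0,0,0],[0,0,-40],1]]'
python3 -m inch '[[[0,0,0],[0,0,0],1],[[0,0,0],[0,0,0],1],[[0,0,0],[0,0,0],1],[[0,0,0],[0,0,0],1],[[0,0,0],[0,0,0],1]]'|tail -1
python3 feel.py 40
python3 - <<'E'
from h import *
im=arm.snapshot("scene");cv2.imwrite('pics/s1.png',im[60:340,60:460][:,:,::-1].repeat(2,0).repeat(2,1))
E
```

```text
t: 7.72
ee_pos: [0.4192, 0.1318, 0.0462]
eef_rot: [[-0.078, 0.997, -0.0], [0.997, 0.078, -0.0], [-0.0, -0.0, -1.0]]
contact_force: [0.3, 0.9, 0.2]
grip_width: 0.605
grip_force: 0.0
t: 8.13
ee_pos: [0.4192, 0.1316, 0.0464]
eef_rot: [[-0.077, 0.997, -0.0], [0.997, 0.077, -0.0], [-0.0, -0.0, -1.0]]
contact_force: [-2.2, -2.2, 5.0]
grip_width: 0.359
grip_force: 60.8
t: 8.55
ee_pos: [0.4188, 0.1319, 0.1174]
eef_rot: [[-0.078, 0.997, -0.001], [0.997, 0.078, -0.0], [-0.0, -0.001, -1.0]]
contact_force: [-0.1, -0.8, -4.2]
grip_width: 0.364
grip_force: 60.2
t: 8.97
ee_pos: [0.4186, 0.1319, 0.1555]
eef_rot: [[-0.078, 0.997, -0.001], [0.997, 0.078, -0.0], [-0.0, -0.001, -1.0]]
contact_force: [-0.4, -0.6, -3.5]
grip_width: 0.369
grip_force: 60.4
grip_force: 60.4
t 11.3833 F [0.06 0.09 4.61] T [-0.0042 -0.0041 -0.0016] sd [0.081 0.09  0.075 0.005 0.004 0.005] dx mm 0.8930029316989574 pos [0.4192 0.1321 0.1563] yaw 1.6487856151465463
```

View pics/s1.png

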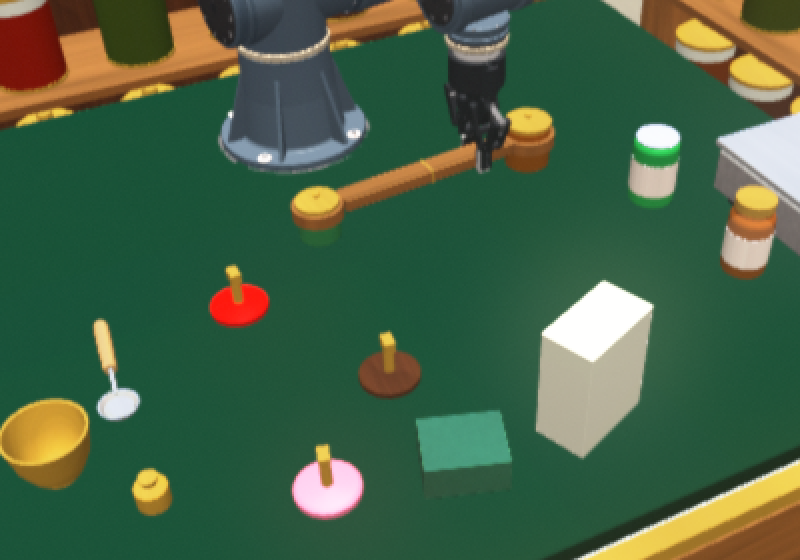

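The bar now hangs level and balanced (offset 0.9 ± 1 mm). Next I'll refine the crest position and check clearances around the landing pose.

```bash
python3 - <<'E'
from h import *
o=arm.get_obs();p=np.array(o["ee_pos"]);R=np.array(o["eef_rot"])
im=arm.snapshot("scene");hsv=cv2.cvtColor(im,cv2.COLOR_RGB2HSV).astype(int)
b=im[222:262,235:275].astype(int);m=(b[...,0]>110)&(b[...,1]>75)&(b[...,2]<110)
print(blobs(m,4),"scene crest",cast("scene",(254,228.5),.065))
print('\n'.join(''.join('#' if q else '.' for q in r) for r in m[:25,8:30]))
# sub-pixel crest in the initial top view
g=cv2.imread('pics/top0.png')[190:212,294:316].astype(float);w=np.clip(g[...,2]-110,0,95);w[w<10]=0
yy,xx=np.mgrid[190:212,294:316];u=np.array([(xx*w).sum(),(yy*w).sum()])/w.sum();c=cast("top",u,.065);print(u,c)
C=np.cov(np.array([xx.ravel(),yy.ravel()]),aweights=w.ravel());e,V=np.linalg.eigh(C);print(e,V[:,1])
for n,u_,z in [("weight",(423,182),.046),("mortar",(466,213),.075),("scoopbowl",(424,241),.01),("scoopend",(421,303),.01),("pink",(354,155),.014),("red",(352,287),.014),("soap",(300,136),.05)]:
    print(n,cast("top",u_,z)[:2].round(3))
for yaw in(1.4,1.5,1.57,1.65):
    d=np.array([np.cos(yaw),np.sin(yaw)]);print(yaw,"big",c[:2]+d*.084,"small",c[:2]-d*.246)
print((R.T@(c-p)*1000).round(1))
E
```

```text
[([18.8, 13.6], [15, 4, 9, 21, 140])] scene crest [ 0.62086947 -0.09616737  0.065     ]
......................
......................
......................
......................
........#####.........
.......######.........
.......#######........
.......#######........
.......########.......
.......########.......
.......########.......
........#######.......
........#######.......
........#######.......
........########......
........#######.......
........#######.......
........#######.......
........#######....#..
........#######.......
........#######.......
.........######.......
.........######......#
.........#####........
..........###.........
[304.18825229 200.21714011] [ 0.62258314 -0.09887967  0.065     ]
[2.777531   6.09428548] [-0.08918982  0.99601465]
weight [ 0.679 -0.413]
mortar [ 0.594 -0.509]
scoopbowl [ 0.526 -0.424]
scoopend [ 0.364 -0.41 ]
pink [ 0.757 -0.239]
red [ 0.403 -0.229]
soap [ 0.797 -0.088]
1.4 big [ 0.63686038 -0.01610189] small [ 0.58077122 -0.34130031]
1.5 big [ 0.62852506 -0.01509009] small [ 0.60518178 -0.34426344]
1.57 big [ 0.62265003 -0.0148797 ] small [ 0.62238724 -0.34487959]
1.65 big [ 0.61593698 -0.01514301] small [ 0.64204687 -0.34410847]
[-246.1  184.7   91.3]
```

Landing area is clear: the small pot ends about 100 mm from the weight and 112 mm from the scoop. Moving over the crest at this height and turning 0.15 rad.

```bash

python3 -m inch '[[[0,0,0],[-15,11,0],1],[[0,0,0],[-40,30,0],1],[[0,0,0],[-68,51,0],1],[[0,0,0],[-96,72,0],1],[[0,0,0],[-124,93,0],1]]'|tail -1
python3 -m inch '[[[0,0,0],[-28,21,0],1],[[0,0,0],[-56,42,0],1],[[0,0,0],[-84,63,0],1],[[0,0,0],[-108,81,0],1],[[0,0,0],[-122,91,0],1]]'|tail -1
python3 -m inch '[[[0,0,0.03],[0,0,0],1],[[0,0,0.07],[0,0,0],1],[[0,0,0.11],[0,0,0],1],[[0,0,0.14],[0,0,0],1],[[0,0,0.15],[0,0,0],1]]'|tail -1
python3 -m inch '[[[0,0,0],[0,0,4],1],[[0,0,0],[0,0,12],1],[[0,0,0],[0,0,20],1],[[0,0,0],[0,0,27],1],[[0,0,0],[0,0,30],1]]'|tail -1
python3 -m inch '[[[0,0,0],[0,0,10],1],[[0,0,0],[0,0,20],1],[[0,0,0],[0,0,26],1],[[0,0,0],[0,0,30],1],[[0,0,0],[0,0,30],1]]'
python3 feel.py 25
python3 - <<'E'
from h import *
o=arm.get_obs();print(o["ee_pos"],np.array(o["eef_rot"]).round(4).tolist())
im=arm.snapshot("scene")[170:310,170:360];cv2.imwrite('pics/s2.png',cv2.resize(im[:,:,::-1],(760,560),interpolation=2))
E
```

```text
grip_force: 60.3
grip_force: 60.5
grip_force: 60.6
grip_force: 60.6
t: 13.57
ee_pos: [0.6214, -0.0987, 0.0951]
eef_rot: [[0.072, 0.997, -0.002], [0.997, -0.072, 0.0], [0.0, -0.002, -1.0]]
contact_force: [-0.9, -0.3, -5.0]
grip_width: 0.366
grip_force: 60.6
t 14.8167 F [-0.03 -0.02  4.66] T [-0.0027 -0.0093  0.0036] sd [0.088 0.097 0.107 0.005 0.006 0.006] dx mm 2.003655727463863 pos [ 0.6219 -0.0988  0.0963] yaw 1.4987552858936182
[ 0.62187019 -0.09883886  0.09628347] [[0.072, 0.9974, -0.0], [0.9974, -0.072, 0.0], [0.0, -0.0, -1.0]]
```

View pics/s2.png

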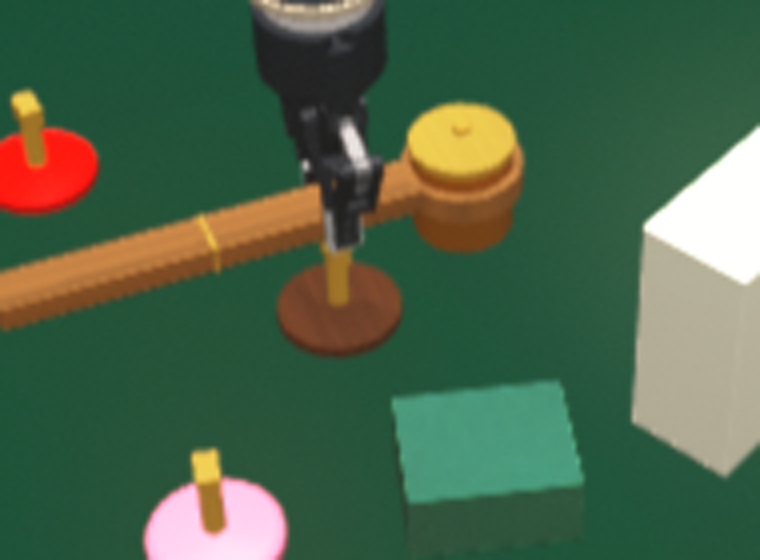

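The view shows the fingers and bar directly over the dark rest, with the brass stem at about (340,275) in the crop. Lowering in small steps from here.

```bash

python3 -m inch '[[[0,0,0],[0,0,4],1],[[0,0,0],[0,0,8],1],[[0,0,0],[0,0,11],1],[[0,0,0],[0,0,13],1],[[0,0,0],[0,0,13],1]]'|sed -n '2p;4p'
python3 -m inch '[[[0,0,0],[0,0,0.3],1],[[0,0,0],[0,0,0.6],1],[[0,0,0],[0,0,0.9],1],[[0,0,0],[0,0,0.9],1]]'|sed -n '2p;4p'
python3 feel.py 6
python3 -m inch '[[[0,0,0],[0,0,0.3],1],[[0,0,0],[0,0,0.6],1],[[0,0,0],[0,0,0.6],1]]'|sed -n '2p;4p'
python3 feel.py 6
```

```text
ee_pos: [0.6215, -0.0988, 0.0825]
contact_force: [-0.4, -0.2, -2.9]
ee_pos: [0.6219, -0.0988, 0.0825]
contact_force: [-0.1, 0.3, -4.8]
t 15.9167 F [-0.13  0.27  4.69] T [ 0.0045 -0.0238 -0.0021] sd [0.191 0.226 0.096 0.012 0.008 0.013] dx mm 5.06301732052752 pos [ 0.6219 -0.0989  0.0824] yaw 1.4987773127119224
ee_pos: [0.6218, -0.0988, 0.0817]
contact_force: [-0.0, 0.7, -4.5]
t 16.4667 F [-0.06  0.27  4.21] T [-0.0185  0.0154 -0.0168] sd [0.207 0.196 0.126 0.01  0.017 0.007] dx mm -3.655729450521098 pos [ 0.6219 -0.0989  0.0818] yaw 1.4987520423687746
```

```bash

python3 -m inch '[[[0,0,0],[0,0,0.4],1],[[0,0,0],[0,0,0.8],1],[[0,0,0],[0,0,1.2],1],[[0,0,0],[0,0,1.2],1]]'|sed -n '2p;4p'
python3 feel.py 5
python3 -m inch '[[[0,0,0],[0,0,0.3],1],[[0,0,0],[0,0,0.5],1],[[0,0,0],[0,0,0.5],1]]'|sed -n '2p;4p'
python3 feel.py 5
```

```text
ee_pos: [0.6218, -0.0989, 0.0805]
contact_force: [-0.7, -0.0, -4.9]
t 17.05 F [ 0.26 -0.01  4.24] T [-0.0314 -0.0032  0.0029] sd [0.105 0.07  0.276 0.013 0.007 0.012] dx mm 0.7599782448358634 pos [ 0.6219 -0.0989  0.0806] yaw 1.4987878736520928
ee_pos: [0.6218, -0.0988, 0.08]
contact_force: [-0.6, 0.0, -4.3]
t 17.55 F [ 0.1  -0.06  4.24] T [0.0078 0.0016 0.0221] sd [0.25  0.176 0.1   0.008 0.004 0.018] dx mm -0.3855063069787089 pos [ 0.6219 -0.0988  0.0801] yaw 1.4988116511276321
```

Contact should come at about 79.4 mm, so I'll keep stepping 0.4 mm at a time.

```bash

python3 -m inch '[[[0,0,0],[0,0,0.2],1],[[0,0,0],[0,0,0.4],1],[[0,0,0],[0,0,0.4],1]]'|sed -n '2p;4p'
python3 feel.py 4
python3 -m inch '[[[0,0,0],[0,0,0.2],1],[[0,0,0],[0,0,0.4],1],[[0,0,0],[0,0,0.4],1]]'|sed -n '2p;4p'
python3 feel.py 4
```

```text
ee_pos: [0.6219, -0.0988, 0.0797]
contact_force: [0.3, 0.8, -3.8]
t 18.0 F [ 0.14 -0.18  4.51] T [-0.0132 -0.03    0.0087] sd [0.171 0.099 0.203 0.006 0.023 0.017] dx mm 6.658420790607689 pos [ 0.6219 -0.0988  0.0797] yaw 1.498815669558878
ee_pos: [0.6219, -0.0988, 0.0795]
contact_force: [-1.9, -0.2, -1.4]
t 18.45 F [ 0.08 -1.69  0.43] T [ 0.2663  0.0592 -0.0183] sd [0.232 0.113 0.302 0.018 0.018 0.018] dx mm -136.9438689267421 pos [ 0.6219 -0.0989  0.0795] yaw 1.4988177649511605
```

Contact is confirmed at roughly 4 N while still held. I'll average the readings to see where along the bar the crest pushes.

```bash
python3 - <<'E'
from h import *
A=[]
for i in range(24):
    arm.snapshot("top");o=arm.get_obs();R=np.array(o["eef_rot"]);A.append(np.r_[R.T@o["contact_force"],R.T@o["torque"]])
A=np.array(A);m=A.mean(0);print(o["t"],m.round(3),(A.std(0)/24**.5).round(3))
fc=m-np.array([0,0,4.6,0,-.0058,0]);print(fc)
for L in(0,.012,.16):print(L,"rx",(L*fc[0]-fc[4])/fc[2])
E
```

```text
19.65 [ 0.258 -3.098 -3.643  0.496  0.058  0.011] [0.11  0.145 0.338 0.021 0.007 0.006]
[ 0.25843842 -3.09801935 -8.24262082  0.49560515  0.06362215  0.0106454 ]
0 rx 0.007718680233934774
0.012 rx 0.00734243327814881
0.16 rx 0.0027020541567885944
```

The crest pushes at +2.7 mm and the balance point is at +1.3 mm, so the offset is well inside the 14 mm crest. I'll ease the force slightly, then open.

```bash

python3 -m inch '[[[0,0,0],[0,0,-0.2],1],[[0,0,0],[0,0,-0.2],1]]'|sed -n '1,2p;4p'
python3 -m inch '[[[0,0,0],[0,0,0],0.62],[[0,0,0],[0,0,0],0.58],[[0,0,0],[0,0,0],0.54],[[0,0,0],[0,0,0],0.48],[[0,0,0],[0,0,0],0.4]]'
python3 -m inch '[[[0,0,0],[0,0,0],0.2],[[0,0,0],[0,0,0],0],[[0,0,0],[0,0,0],0],[[0,0,0],[0,0,0],0],[[0,0,0],[0,0,0],0]]'
python3 - <<'E'
from h import *
im=arm.snapshot("scene")[170:310,170:360];cv2.imwrite('pics/s3.png',cv2.resize(im[:,:,::-1],(760,560),interpolation=2))
E
```

```text
t: 19.82
ee_pos: [0.6219, -0.0988, 0.0795]
contact_force: [-2.7, 0.2, 3.0]
t: 20.23
ee_pos: [0.622, -0.0989, 0.0794]
eef_rot: [[0.072, 0.997, 0.0], [0.997, -0.072, -0.0], [-0.0, 0.0, -1.0]]
contact_force: [-0.2, 0.4, 0.1]
grip_width: 0.597
grip_force: 0.0
t: 20.65
ee_pos: [0.6219, -0.0989, 0.0795]
eef_rot: [[0.072, 0.997, 0.0], [0.997, -0.072, -0.0], [-0.0, 0.0, -1.0]]
contact_force: [-0.4, -0.2, -1.1]
grip_width: 1.0
grip_force: 0.0
```

View pics/s3.png

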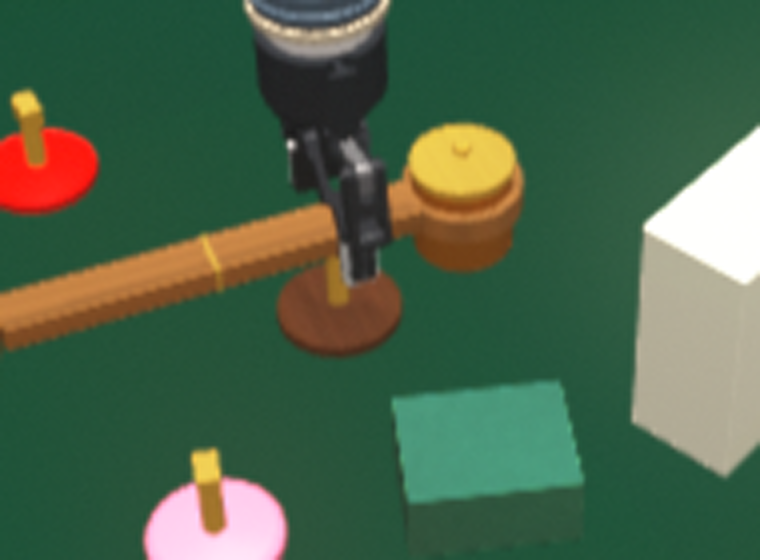

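The bar balances level on the crest: the pot and bar have shifted straight down by the same amount since the last view, and the fingers are open. Retreating straight up, then comparing two pictures for stillness.

```bash

python3 -m inch '[[[0,0,0],[0,0,-5],0],[[0,0,0],[0,0,-15],0],[[0,0,0],[0,0,-30],0],[[0,0,0],[0,0,-55],0],[[0,0,0],[0,0,-85],0]]'|sed -n '2p;4p'
python3 -m inch '[[[0,0,0],[0,0,-25],0],[[0,0,0],[0,0,-40],0],[[0,0,0],[0,0,-40],0],[[0,0,0],[0,0,-40],0],[[0,0,0],[0,0,-40],0]]'|sed -n '2p;4p'
python3 - <<'E'
from h import *
a=arm.snapshot("scene")
cv2.imwrite('pics/s4.png',cv2.resize(a[150:350,100:360][:,:,::-1],(780,600),interpolation=2))
E
python3 -m inch '[[[0,0,0],[0,0,0],0],[[0,0,0],[0,0,0],0],[[0,0,0],[0,0,0],0],[[0,0,0],[0,0,0],0],[[0,0,0],[0,0,0],0]]'|tail -1
python3 -m inch '[[[0,0,0],[0,0,0],0],[[0,0,0],[0,0,0],0],[[0,0,0],[0,0,0],0],[[0,0,0],[0,0,0],0],[[0,0,0],[0,0,0],0]]'|head -1
python3 - <<'E'
from h import *
b=cv2.resize(arm.snapshot("scene")[150:350,100:360][:,:,::-1],(780,600),interpolation=2)
print(np.abs(b.astype(int)-cv2.imread('pics/s4.png'))[150:].max())
E
```

```text
ee_pos: [0.6212, -0.0987, 0.1651]
contact_force: [1.4, 0.2, 0.8]
ee_pos: [0.6215, -0.0987, 0.204]
contact_force: [-0.4, 0.4, 0.3]
grip_force: 0.0
t: 22.42
22
```

View pics/s4.png

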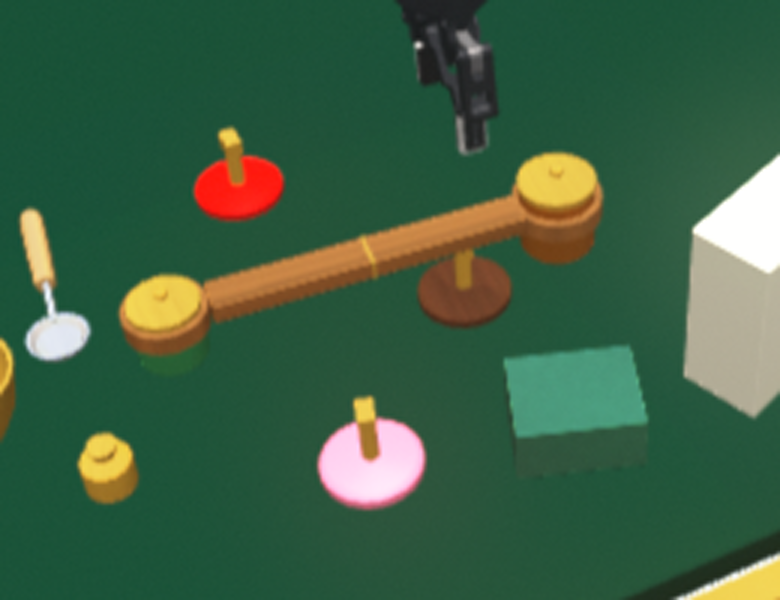

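The bar lies level and still on the dark rest, the gripper is clear, and the nearby objects look untouched.

```bash
python3 -c "
from bench import arm
print(arm.sign_off())"
```

```text
the job is handed in; nothing more can be done
None
```

The bar was resting level and still on the brass rest with the gripper clear when I handed the job in at about 22 s; no verdict came back, and wrist force peaked at about 90 N (limit 120 N) when I set the bar back on the counter to regrip it.

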